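# Eject the gilt corner from the spring nest and rack it

## Robot

A 6-joint arm with a two-finger parallel gripper is mounted at the origin on the work surface. World frame = base frame: x ahead of the robot, y to its left, z up, the work surface at z = 0. Lengths are in mm, angles in rad, forces in N, time in s.
With the tool pointing down it reaches from about 350 to 850 mm from the base axis. Payload 8.1 kg.
Tool frame: the origin (TCP) lies midway between the tips of the shut fingers; the grasp point (between the pads) lies env.grip_point_offset behind it (env.grip_point_offset is the distance from the TCP to the grasp point, in mm); z points along the fingers, y is the line along which they close (so a half turn about z gives the same grasp; the last joint's range is limited). The gripper opens to 85 mm and grips with 20 to 120 N. Pads are 22 mm wide; open, the fingers measure 114 mm over their backs; the gripper's body (76 mm by 85 mm) begins 54 mm behind the grasp point. The pads swing forward as they close: fully open they stand 13 mm farther back than shut.
Start: joints at [-1.388, 0.13, 1.488, -0, 1.523, -0.085], TCP at [158.787, -578.612, 231.292] pointing down, gripper open.
Joint ranges: [-2.96, 2.96], [-0.89, 2.26], [0.02, 2.5], [-1.34, 4.48], [0, 2.73], [-2.66, 2.66]. Speed limits (rad/s): [2.39, 2.39, 2.79, 3.14, 3.14, 3.14].

## Interface

Orientations are given as a unit quaternion [w, x, y, z].
In Python, from cell import sensors, read_camera, job, env gives the robot as it stands.
- The arm moves only by the tool move_arm, never from a script. Its argument "commands" is a list of rows, each a list of 2 entries, a list of its own where there are three numbers: the shift along the tool's x, y, z in cm, then the turn about the tool's z in degrees. In form: [[[dx, dy, dz], spin], ...]. A call has 1 to 8 rows; each row shifts and turns the commanded pose from where the row before left it, along the tool's axes as they then stand; what a row does not reach is not made up. A row lasts 1/12 s, in which the tool goes at most 41.7 mm and 7.16 degrees, less where a joint would pass 70% of its speed; a pose out of reach is approached as far as the arm can. A call with a gripper value outside its range is refused whole. "grip" is the gripper's target within -1 to 1 (shut at 1, half-way at 0, fully open at -1), set as the call begins (left out, the last holds). The fingers move at their own pace and stop on an object; "force" is the grip in N (left out, the last holds). Time passes only in rows, so rows that do not move let the fingers close. It gives the time, the measured TCP pose, the force, the opening and the grip force at its end, in the units of the state.
- sensors.sense(): the state, without advancing time (a new reading comes with each control period).
- read_camera(name): name is "side" or "top"; returns a dict with "img" (384x512x3 uint8, red, green, blue), "range_z" (384x512 float32, mm along the optical axis (not along the pixel's ray), 0 where there is no reading), "K" (3x3 intrinsics, pixels), "R" (3x3) and "t" (3): a world point X has camera coordinates R X + t. Camera axes: x right, y down, z forward; pixel columns grow to the right and rows downward; lengths in mm; the calibration is good to about 2 mm. A picture is of the moment at which its call begins.
- job.hand_in(): hands the job in; it is judged then, once.
The state is a dict: "clock": time; "joint_positions": joint angles; "joint_vel": joint speeds; "effort": joint torques, N m; "tool_pos": TCP position; "eef_rot": TCP orientation; "contact_force": force on the tool from outside, world axes, zero at the start; "moment": the same for the moment, N m; "grip_width": finger opening in mm; "finger_force": force on a finger pad.
Only numpy, scipy, OpenCV 4.12 (cv2) and the standard library are available. Lean on these libraries where they do the work, as an engineer would, in place of code of your own. Each camera call takes 0.05 s, during which the arm holds its last target. There are 200 camera calls.

## Task

Swing the yellow keeper of the ejector nest fully open, push the orange ejector paddle all the way along so that it pushes the gilt corner out onto the landing, and let the paddle spring back; do not pull the corner out with the gripper. Then pick the corner up and set it down (do not drop it) flat and square on the green pad in the vacant bay of the sample rack, and last of all swing the keeper fully shut again. Leave the other two samples and the awl where they are.

Things in the scene. Friction and masses are not known exactly. Their poses are not given: they have to be found in the camera images.
- nest: Fixed ejector nest; origin on the bench, x = push direction, z up, y towards the keeper's hinge side. Wooden base 12 mm thick, x -115 to +95, y +-56 mm. At its rear an aluminium pocket (x -115 to -12 mm, top 46 mm high): walls and overhanging lips with a 40 mm slot over y = 0 hold the corner in a 79 mm lane, so it cannot be lifted out. From x = -12 on, the base is the open level landing.
- ejector (a joint): Travel of the orange ejector slide along nest +x, m: 0 at rest at the rear, 0.085 pressed fully to its stop (only then is the corner well clear of the pocket, its rear face 8 mm past the lips). A spring returns it: about 2.5 N at the start, 7.5 N at full travel; let go, it goes back to 0 by itself.
- paddle (a point): Centre of the rear (-x) face of the orange upright paddle on the ejector slide, 71 mm high. Paddle 46 mm wide (nest y), 10 mm thick, from 50 to 92 mm height, above the pocket's lips (46 mm). Push this face towards nest +x. Axes as the nest's. Nothing stands behind it.
- keeper (a joint): Angle of the yellow keeper bar about its upright hinge, rad: 0 shut (stop; bar across the pocket's mouth, along nest -y from the hinge), growing as the knob end swings out over the landing towards nest +x; 1.57 bar along nest +x, 1.9 fully open (stop). The corner passes only beyond about 1.57. May start slightly ajar. Light friction, under 1 N at the knob; stays where left.
- keeper_knob (a point): On the axis of the black upright round knob at the free end of the keeper, at 60 mm height; knob 18 mm in diameter, from 14 to 74 mm height. 95 mm from the hinge axis.
- keeper_hinge (a point): On the keeper's vertical hinge axis, at 60 mm height (the steel pivot post below it ends at 46 mm); at nest x = -2, y = +49 mm.
- corner_centre (a point): The gilt resin corner held in the nest, about 130 g: centre of its 76 x 76 mm outline, half-way up its 24 mm height. An L of two 28 mm wide legs along the -x and -y sides of the outline (own axes); where x and y both exceed -10 mm is empty notch. In the nest its axes agree with the nest's: the -x leg is pushed, the -y leg (centre line y = -24 mm) points forward along nest +x.
- rack: Dark wooden sample rack fixed to the bench, 318 x 108 mm, origin on the bench at its centre, long along its x axis; floor 8 mm high, with 8 mm high ribs around three bays, each about 100 mm square, centres at x = -104.5, 0 and +104.5 mm. Two bays hold other samples.
- bay (a point): Centre of the top face of the green pad (94 x 94 x 2 mm, fixed, top at 10 mm height) in the vacant bay of the rack; which of the three bays is vacant varies. Axes as the rack's.
- sample_b_centre (a point): Another gilt corner of the same shape lying in a bay: outline centre, half-way up. Leave alone.
- sample_c_centre (a point): The third gilt corner, in another bay: outline centre, half-way up. Leave alone.
- awl_mid (a point): Mid point of the black awl lying flat (145 mm long along its x, handle 27 mm thick), between nest and rack. Leave alone.
- corner: The gilt corner once more, with its origin at the centre of its outline, on its underside; axes as at corner_centre.
Things that resemble listed ones, but are neither listed nor needed, are in the scene too. What is shaped like the corner but black or white is not meant.

How it is judged:
By the outcome, as a careful person would: the job done as asked, in the order asked, and still so for the second after the job is handed in, with the robot touching nothing.
It also fails if it takes over 72 s, if anything falls off the work surface, if the arm or the gripper's body presses on something with over 40 N, if the wrist force passes 120 N, or if a joint passes its speed limit or range.

## Working session

There is one attempt and no reset: what is moved stays moved. The work goes in short steps, Python scripts to look and compute and a tool call to move; the robot and the scene stay as the last step left them, time stands still between calls to the robot, and variables do not carry over. Pictures are saved under pics/ and viewed, at most 10 in all, crops included, and the job is handed in when it is done.

Besides the shell and the picture viewer there is one more tool, called after "Request:" as name(argument=value, ...), one argument or row to a line, values as JSON. move_arm: Moves the arm, as the interface text tells. Its arguments: {"type":"object","properties":{"commands":{"type":"array"},"grip":{"type":"number"},"force":{"type":"number"}},"required":["commands"]}

```bash
ls; mkdir -p pics; python3 - <<'E'
from cell import sensors, read_camera, job, env
import cv2, numpy as np, pickle
print(sensors.sense(), env.grip_point_offset)
d={}
for n in("side","top"):
    c=read_camera(n); d[n]=c; cv2.imwrite(f"pics/{n}0.png",cv2.resize(c["img"][:,:,::-1],(800,600)))
    print(n,c["K"],c["R"],c["t"])
pickle.dump(d,open("d0.pkl","wb"))
E
```

```text
pics
{'clock': 0.0, 'joint_positions': array([-1.38843007e+00,  1.31158092e-01,  1.48928517e+00, -7.61188825e-07,
        1.52302885e+00, -8.53861014e-02]), 'joint_vel': array([ 0.00185794, -0.00017464, -0.00209796,  0.00020135, -0.00047131,
        0.00192083]), 'effort': array([-2.93036273e-04, -5.69390416e+01, -5.00551093e+01, -4.94259541e-05,
        1.45809213e-02,  8.01676720e-06]), 'tool_pos': array([ 158.66572445, -578.05787898,  230.24305336]), 'eef_rot': array([-9.38605664e-04,  9.91051521e-01,  1.33476589e-01, -4.59293557e-05]), 'contact_force': array([ 0.77628834,  0.71783301, -0.08527806]), 'moment': array([-0.04855479,  0.05323729, -0.00413895]), 'finger_force': 0.0, 'grip_width': 85.20750856628779} 18.700000000000003
side [[474.07565217   0.         247.81455408]
 [  0.         474.07565217 184.71909442]
 [  0.           0.           1.        ]] [[-0.99007761 -0.14007201 -0.01123219]
 [-0.09154417  0.70357494 -0.70469992]
 [ 0.10661142 -0.69667936 -0.70941657]] [ 535.35193831   12.82459728 1156.48535756]
top [[388.49862961   0.         251.18508843]
 [  0.         388.49862961 194.64020128]
 [  0.           0.           1.        ]] [[-0.00275297 -0.99998699  0.00429392]
 [-0.99473314  0.00229849 -0.10247294]
 [ 0.10246174 -0.00455341 -0.99472652]] [ 89.99528359 497.46327037 915.19818266]
```

View pics/side0.png

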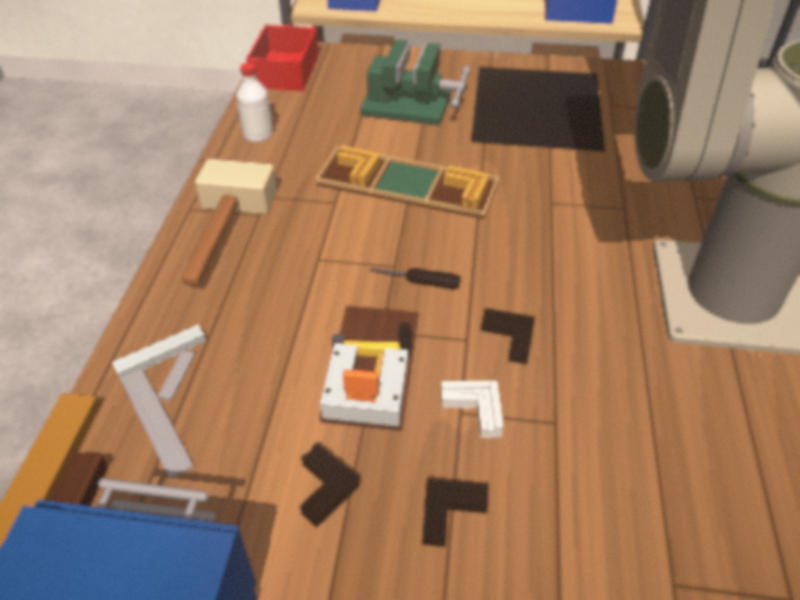

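View pics/top0.png

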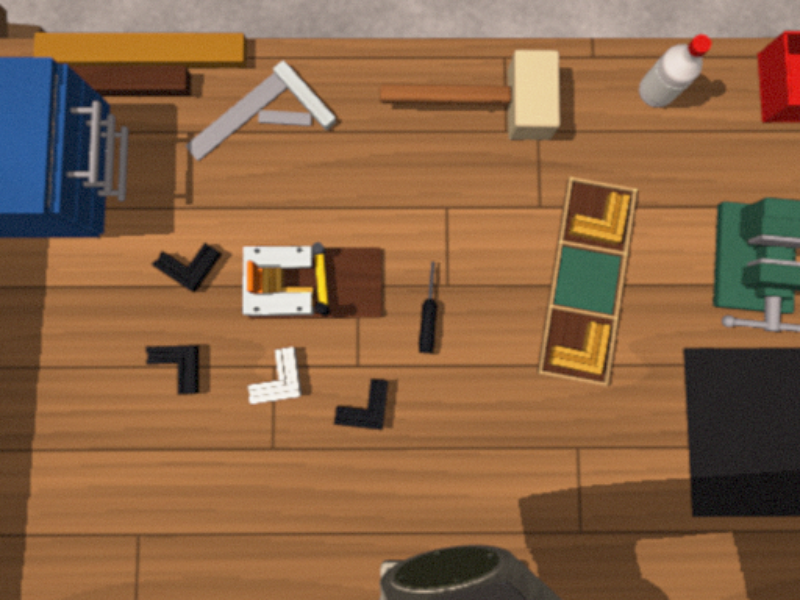

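The top view shows the nest at (315,282), pushing to the right (world −y), with the paddle at (251,277), the hinge at (318,248) and the knob at (322,307). The rack is at (590,282) with its vacant green bay in the middle at (587,280); the awl is at (429,308).

These could be mistaken for the corner: black Ls at (188,267), (175,368) and (365,405), a white L at (275,377), and the gilt samples at (605,220) and (583,348). The corner I want is the gilt one inside the pocket at about (290,282).

```bash
cat > h.py <<'E'
import numpy as np, cv2
def cloud(c):
    z=c["range_z"]; v,u=np.mgrid[:384,:512]; K=c["K"]
    p=np.stack([(u-K[0,2])/K[0,0]*z,(v-K[1,2])/K[1,1]*z,z],-1)
    P=(p-c["t"])@c["R"]; P[z<=0]=np.nan; return P
def proj(c,X):
    q=np.atleast_2d(X)@c["R"].T+c["t"]; return (q/q[:,2:])@c["K"].T
def rect(P): # xy points -> minAreaRect
    (c,s,a)=cv2.minAreaRect(P[:,:2].astype(np.float32)); return np.round(c,1),np.round(s,1),round(a,1)
E
python3 - <<'E'
from h import *; import pickle
d=pickle.load(open("d0.pkl","rb"))
C={}
for n,c in d.items():
    P=cloud(c); hsv=cv2.cvtColor(c["img"],cv2.COLOR_RGB2HSV); H,S,V=[hsv[...,i].astype(int) for i in range(3)]
    if n=="top": box=np.zeros_like(H,bool); box[150:210,150:250]=1; rk=np.zeros_like(box); rk[110:250,340:412]=1
    else: box=np.zeros_like(H,bool); box[190:275,200:275]=1; rk=np.zeros_like(box); rk[90:140,198:322]=1
    def show(name,m):
        Q=P[m]; Q=Q[~np.isnan(Q[:,0])]
        if len(Q)<5: print(n,name,len(Q)); return
        print(n,name,len(Q),"mean",Q.mean(0).round(1),"min",np.percentile(Q,2,0).round(1),"max",np.percentile(Q,98,0).round(1),rect(Q))
    er=lambda m:cv2.erode(m.astype(np.uint8),np.ones((3,3)))>0
    show("pocket top",box&(P[...,2]>38)&(P[...,2]<52)&(S<60)&(V>120))
    show("orange",box&(H<14)&(S>200)&(V>150)&(P[...,2]>40))
    show("orange top",box&(H<18)&(S>150)&(P[...,2]>80))
    show("yellow",box&(H>22)&(H<34)&(S>150)&(V>130))
    show("knob",box&(V<70)&(P[...,2]>55))
    show("landing",box&(P[...,2]>5)&(P[...,2]<18)&(V<140))
    show("green",rk&(H>50)&(H<90)&(S>80))
    show("rack",rk&(P[...,2]>5)&(P[...,2]<40))
c=d["top"]; 
a=cv2.resize(c["img"][145:215,145:255,::-1],None,fx=6,fy=6,interpolation=cv2.INTER_CUBIC)
cv2.imwrite("pics/nest0.png",a)
E
```

```text
side pocket top 1278 mean [532.1 272.5  46.8] min [483.3 214.9  39.5] max [583.5 315.7  50.4] (array([533.8, 261.3]), array([104.5, 114.4]), 1.8)
side orange 0
side orange top 149 mean [530.8 298.3  89.4] min [511.5 291.9  80.7] max [551.1 302.1  95.3] (array([531.4, 296.1]), array([12.4, 40. ]), 89.5)
side yellow 83 mean [527.5 199.8  35.3] min [500.  192.2  30.7] max [553.  205.1  38.2] (array([528.6, 199.3]), array([59.9, 12.5]), 7.6)
side knob 49 mean [487.7 200.2  67.9] min [482.7 193.1  55.5] max [493.7 203.7  77.5] (array([487.8, 198.6]), array([11.4, 11.4]), 78.3)
side landing 1140 mean [532.5 171.8  12.9] min [478.9 109.5   6.6] max [584.8 315.7  16.4] (array([532.7, 208.4]), array([108.5, 220.8]), 0.5)
side green 0
side rack 3111 mean [ 532.9 -215.7   16.3] min [ 382.8 -307.3    5.4] max [ 691.8 -143.8   35. ] (array([ 540.8, -237.6]), array([377.4, 237.3]), 7.1)
top pocket top 1143 mean [532.6 264.6  44.9] min [483.4 215.   41. ] max [584.1 314.9  48.2] (array([534. , 264.5]), array([101.7, 103.1]), 0.3)
top orange 25 mean [532.6 293.2  86.1] min [513.3 291.1  49.3] max [5
[... 224 characters left out ...]
ean [536.7 199.7  32.4] min [497.7 190.3   9.8] max [573.5 210.2  65.9] (array([534. , 200.8]), array([81.7, 16.7]), 6.3)
top knob 47 mean [487.8 194.2  71.4] min [481.  186.3  57.5] max [494.8 202.   76.5] (array([488. , 194.7]), array([16.5, 14.2]), 72.3)
top landing 2018 mean [533.5 169.3  10.9] min [479.3 108.8   7.4] max [588.2 267.6  14.6] (array([535.3, 211.1]), array([112.5, 209.9]), 0.7)
top green 1321 mean [ 537.6 -219.     8.8] min [ 492.7 -263.8    5.6] max [ 583.1 -173.4   12.1] (array([ 537.9, -219.5]), array([91.6, 91.6]), 79.4)
top rack 5429 mean [ 536.3 -219.    13.8] min [ 387.6 -287.     5.3] max [ 690.5 -152.    31.9] (array([ 542.5, -220.9]), array([110.2, 326.9]), 79.3)
```

View pics/nest0.png

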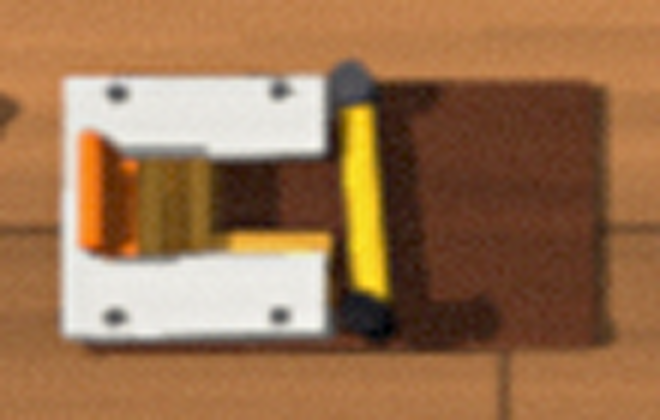

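Crop check: the corner in the pocket is gilt, seen through the slot at (175,205) and (280,242). The hinge is the grey post at (352,85) and the knob is at (368,312), slightly ajar. World estimates: nest origin about (534,201) with +x along world −y, hinge (583,203), knob (488,194.5), bay (538,−219.5). I'll move now.

Request:
move_arm(
  commands=[
    [[0, 0, 0], 7.1],
    [[0, 0, 0], 7.1],
    [[2.43, -3.15, 0], 0],
    [[2.43, -3.15, 0], 0],
    [[2.43, -3.15, 0], 0],
    [[2.43, -3.15, 0], 0],
    [[2.43, -3.15, 0], 0],
    [[2.43, -3.15, 0], 0],
  ],
  grip=0.3,
)

```text
clock: 0.77
tool_pos: [301.3, -384.9, 230.8]
eef_rot: [-0.0, 1.0, 0.01, -0.0]
contact_force: [0.9, 0.9, 0.7]
grip_width: 29.5
finger_force: 0.0
```

Request:
move_arm(
  commands=[
    [[2.43, -3.15, 0], 0],
    [[2.43, -3.15, 0], 0],
    [[2.43, -3.15, 0], 0],
    [[2.43, -3.15, 0], 0],
    [[2.43, -3.15, 0], 0],
    [[2.43, -3.15, 0], 0],
    [[0.38, -3.95, 1], 0],
    [[0.38, -3.95, 1], 0],
  ],
)

```text
clock: 1.43
tool_pos: [449.6, -114.0, 211.2]
eef_rot: [0.0, 1.0, 0.01, 0.0]
contact_force: [1.1, -0.3, 0.9]
grip_width: 29.9
finger_force: 0.0
```

Request:
move_arm(
  commands=[
    [[0.38, -3.95, 1], 0],
    [[0.38, -3.95, 1], 0],
    [[0.38, -3.95, 1], 0],
    [[0.38, -3.95, 1], 0],
    [[0.38, -3.95, 1], 0],
    [[0.38, -3.95, 1], 0],
    [[0.38, -3.95, 1], 0],
    [[0, 0, 0], 0],
  ],
)

```text
clock: 2.1
tool_pos: [467.8, 167.1, 138.7]
eef_rot: [-0.001, 1.0, 0.012, -0.002]
contact_force: [0.8, -0.2, 0.6]
grip_width: 29.7
finger_force: 0.0
```

Request:
move_arm(
  commands=[
    [[2.05, -2.7, 2], 0],
    [[0, 0, 2], 0],
    [[0, 0, 0], 0],
  ],
)

```text
clock: 2.35
tool_pos: [487.0, 188.7, 96.5]
eef_rot: [0.001, 1.0, 0.011, -0.004]
contact_force: [-1.4, -0.4, -1.2]
grip_width: 30.1
finger_force: 0.0
```

```bash
python3 - <<'E'
from h import *; from cell import *
print(sensors.sense()["tool_pos"])
a=[]
for n,(u0,v0,w,h) in {"side":(190,170,90,110),"top":(145,140,110,80)}.items():
    c=read_camera(n); i=c["img"].copy()
    a.append(cv2.resize(i[v0:v0+h,u0:u0+w,::-1],(400,int(400*h/w)),interpolation=cv2.INTER_CUBIC))
H=max(x.shape[0] for x in a); a=[cv2.copyMakeBorder(x,0,H-x.shape[0],0,0,0) for x in a]
cv2.imwrite("pics/k1.png",np.hstack(a))
E
```

```text
[486.99188643 188.73975176  96.49615266]
```

View pics/k1.png

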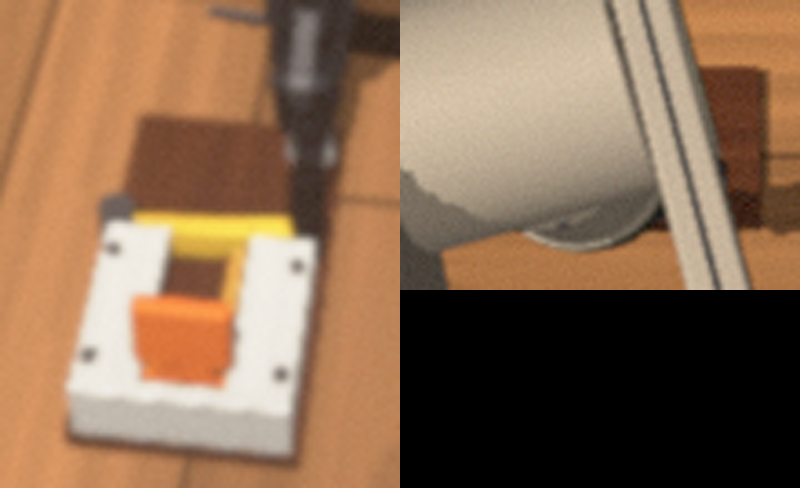

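The side crop shows the fingers directly above the knob at about (310,170). The arm blocks the top view.

Request:
move_arm(
  commands=[
    [[0.1, -0.5, 0.5], 0],
    [[0, 0, 1.5], 0],
    [[0, 0, 1.5], 0],
    [[0, 0, 1.0], 0],
    [[0, 0, 0], 0],
  ],
)

```text
clock: 2.87
tool_pos: [489.6, 193.0, 54.9]
eef_rot: [0.0, 1.0, 0.01, -0.001]
contact_force: [-0.3, -0.7, 1.2]
grip_width: 30.1
finger_force: 0.0
```

Request:
move_arm(
  commands=[
    [[0.16, 1.15, 0], -7],
    [[0.16, 1.15, 0], -7],
    [[0.16, 1.15, 0], -7],
    [[0.16, 1.15, 0], -7],
    [[0.16, 1.15, 0], -7],
    [[0.16, 1.15, 0], -7],
    [[0.16, 1.15, 0], -7],
    [[0, 0, 0], 0],
  ],
)

```text
clock: 3.53
tool_pos: [532.5, 124.2, 58.1]
eef_rot: [0.001, 0.905, 0.426, 0.001]
contact_force: [0.5, 0.1, 0.4]
grip_width: 30.0
finger_force: 0.0
```

Request:
move_arm(
  commands=[
    [[0.16, 1.15, 0.3], -7],
    [[0.16, 1.15, 0.3], -7],
    [[0.16, 1.15, 0], -7],
    [[0.16, 1.15, 0], -7],
    [[0.16, 1.15, 0], -7],
    [[0.16, 1.15, 0], -7],
    [[0.16, 1.15, 0], -7],
    [[0, 0, 0], 0],
  ],
)

```text
clock: 4.2
tool_pos: [609.4, 110.9, 51.5]
eef_rot: [0.001, 0.648, 0.762, 0.001]
contact_force: [1.5, 0.6, 0.4]
grip_width: 29.9
finger_force: 0.0
```

```bash
cat > snap.py <<'E'
import sys; from h import *; from cell import *
n,u0,v0,w,h,f=sys.argv[1],*map(int,sys.argv[2:6]),sys.argv[6]
c=read_camera(n); s=min(640/w,480/h)
cv2.imwrite(f"pics/{f}.png",cv2.resize(c["img"][v0:v0+h,u0:u0+w,::-1],None,fx=s,fy=s,interpolation=cv2.INTER_CUBIC))
E
python3 - <<'E'
from h import *; from cell import *
c=read_camera("side"); P=cloud(c); hsv=cv2.cvtColor(c["img"],cv2.COLOR_RGB2HSV); H,S,V=[hsv[...,i].astype(int) for i in range(3)]
m=(H>22)&(H<34)&(S>150)&(V>130)&(P[...,2]>20)&(P[...,1]>60)&(P[...,0]>480); Q=P[m]; print(len(Q),Q.mean(0) if len(Q) else 0, rect(Q) if len(Q)>4 else 0)
E
```

```text
82 [593.94683077 151.87340115  35.73430103] (array([594.7, 153. ]), array([ 9.5, 61.4]), 10.8)
```

Request:
move_arm(
  commands=[
    [[0.12, 0.8, 0], -5],
    [[0.05, 0.4, 0], -3],
    [[0, 0.3, 0], 0],
    [[0, 0, 0], 0],
  ],
)

```text
clock: 4.58
tool_pos: [621.5, 115.4, 50.5]
eef_rot: [-0.0, 0.596, 0.803, -0.0]
contact_force: [-0.1, 0.6, 0.0]
grip_width: 29.8
finger_force: 0.0
```

Request:
move_arm(
  commands=[
    [[0, 0.3, 0], 0],
    [[0, 0.2, 0], 0],
    [[0, 0, 0], 0],
  ],
)

```text
clock: 4.83
tool_pos: [622.1, 115.6, 50.0]
eef_rot: [-0.003, 0.596, 0.803, -0.004]
contact_force: [-23.6, -7.1, 17.3]
grip_width: 30.2
finger_force: 12.2
```

Request:
move_arm(
  commands=[
    [[0, 0.2, 0], 0],
    [[0, 0, 0], 0],
  ],
)

```text
clock: 5.0
tool_pos: [622.3, 115.6, 49.8]
eef_rot: [-0.005, 0.596, 0.803, -0.006]
contact_force: [-32.2, -9.9, 24.0]
grip_width: 30.4
finger_force: 16.8
```

Request:
move_arm(
  commands=[
    [[0, -0.8, 0], 0],
    [[0, 0, -2], 0],
    [[0, 0, -4], 0],
    [[0, 0, -4], 6],
    [[0, 0, 0], 6],
    [[0, 0, 0], 5.6],
    [[0, 0, 0], 0],
  ],
)

```text
clock: 5.58
tool_pos: [621.5, 115.1, 151.9]
eef_rot: [0.001, 0.713, 0.701, 0.001]
contact_force: [0.2, -0.5, -1.3]
grip_width: 29.9
finger_force: 0.0
```

Request:
move_arm(
  commands=[
    [[3.8, -1.45, 0], 0],
    [[3.8, -1.45, 0], 0],
    [[3.8, -1.45, 0], 0],
    [[3.8, -1.45, 0], 0],
    [[3.8, -1.45, 0], 0],
    [[3.8, -1.45, 0], 0],
    [[0, 0, 0], 0],
    [[0, 0, 0], 0],
  ],
  grip=1,
)

```text
clock: 6.25
tool_pos: [534.0, 345.6, 149.5]
eef_rot: [-0.0, 0.708, 0.706, -0.001]
contact_force: [0.5, -0.8, -0.4]
grip_width: 0.2
finger_force: 0.0
```

```bash
python3 - <<'E'
from h import *; from cell import *
s=sensors.sense(); print(s["tool_pos"],s["eef_rot"],s["grip_width"])
c=read_camera("side"); P=cloud(c); hsv=cv2.cvtColor(c["img"],cv2.COLOR_RGB2HSV); H,S,V=[hsv[...,i].astype(int) for i in range(3)]
m=(H>22)&(H<34)&(S>150)&(V>130)&(P[...,2]>28)&(P[...,1]>60)&(P[...,0]>480); Q=P[m]; print(len(Q),Q.mean(0), rect(Q))
m=(H<18)&(S>150)&(P[...,2]>55)&(P[...,1]>200)&(P[...,1]<330)&(abs(P[...,0]-533)<40)&(V>100); Q=P[m]; print(len(Q),Q.mean(0),np.percentile(Q,[2,50,98],0).round(1))
E
python3 snap.py side 180 160 110 110 k2
```

```text
[534.03102903 345.58007379 149.45956067] [-2.63153802e-04  7.08301826e-01  7.05909392e-01 -6.19810939e-04] 0.2357077122573603
0 [nan nan nan] (array([0., 0.]), array([0., 0.]), 0.0)
238 [528.32829379 299.17496596  75.27889063] [[511.4 292.4  56.1]
 [527.1 299.7  74.8]
 [551.8 302.1  94.1]]<stdin>:4: RuntimeWarning: Mean of empty slice.
  ret = um.true_divide(
```

View pics/k2.png

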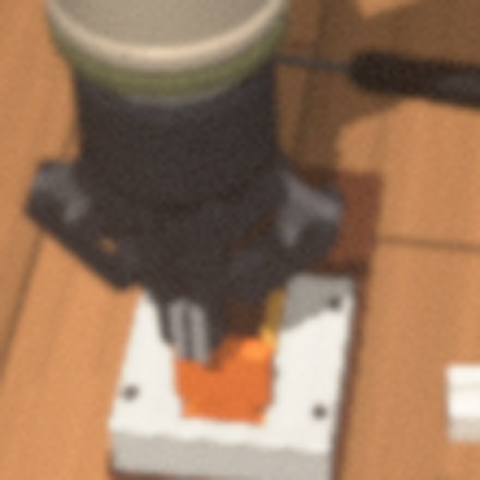

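The side crop shows the shut fingers at (190,335) in image, lined up with the orange paddle at (225,380); the arm hides the keeper. Now I'll lower behind the paddle and push.

Request:
move_arm(
  commands=[
    [[0, 0, 3], 0],
    [[0, 0, 3], 0],
    [[0, 0, 2.7], 0],
    [[0, 0, 0], 0],
    [[-1.5, 0, 0], 0],
    [[-1.2, 0, 0], 0],
    [[-0.8, 0, 0], 0],
    [[-0.8, 0, 0], 0],
  ],
)

```text
clock: 7.02
tool_pos: [537.1, 300.1, 65.6]
eef_rot: [0.0, 0.71, 0.704, 0.002]
contact_force: [2.1, 6.3, -1.7]
grip_width: 0.3
finger_force: 2.8
```

Request:
move_arm(
  commands=[
    [[-0.8, 0, 0], 0],
    [[-0.8, 0, 0], 0],
    [[-0.8, 0, 0], 0],
    [[-0.8, 0, 0], 0],
    [[-0.8, 0, 0], 0],
    [[-0.8, 0, 0], 0],
    [[0, 0, 0], 0],
  ],
)

```text
clock: 7.6
tool_pos: [537.2, 252.1, 65.7]
eef_rot: [0.001, 0.71, 0.704, 0.003]
contact_force: [3.2, 6.3, -2.9]
grip_width: 0.2
finger_force: 2.8
```

Request:
move_arm(
  commands=[
    [[-0.6, 0, 0], 0],
    [[-0.6, 0, 0], 0],
    [[-0.5, 0, 0], 0],
    [[-0.4, 0, 0], 0],
    [[-0.3, 0, 0], 0],
    [[0, 0, 0], 0],
  ],
)

```text
clock: 8.1
tool_pos: [537.2, 229.2, 65.8]
eef_rot: [0.001, 0.71, 0.704, 0.003]
contact_force: [5.1, 8.0, -3.8]
grip_width: -0.1
finger_force: 3.5
```

Request:
move_arm(
  commands=[
    [[-0.3, 0, 0], 0],
    [[-0.2, 0, 0], 0],
    [[0, 0, 0], 0],
  ],
)

```text
clock: 8.35
tool_pos: [537.2, 227.5, 65.9]
eef_rot: [-0.001, 0.71, 0.704, 0.005]
contact_force: [5.4, 21.7, -7.4]
grip_width: -0.2
finger_force: 10.9
```

Request:
move_arm(
  commands=[
    [[-0.1, 0, 0], 0],
    [[1.5, 0, 0], 0],
    [[2, 0, 0], 0],
    [[2.5, 0, 0], 0],
    [[2.5, 0, 0], 0],
    [[2.5, 0, 0], 0],
    [[1, 0, -3], 0],
    [[0, 0, -4], 0],
  ],
)

```text
clock: 9.02
tool_pos: [533.2, 342.9, 130.8]
eef_rot: [-0.001, 0.709, 0.705, -0.003]
contact_force: [0.8, -0.3, -0.3]
grip_width: -0.3
finger_force: 0.0
```

Request:
move_arm(
  commands=[
    [[0, 0, -4], 0],
    [[2, 0, -3], 0],
    [[2, 0, 0], 0],
    [[0, 0, 0], 0],
  ],
  grip=-1,
)

```text
clock: 9.35
tool_pos: [538.2, 385.8, 209.6]
eef_rot: [0.001, 0.71, 0.705, 0.005]
contact_force: [0.8, 0.1, -1.0]
grip_width: 48.6
finger_force: 0.0
```

```bash
cat > ell.py <<'E'
from h import *; from scipy.optimize import minimize
def fit(Q,x0,lo=None):
    """fit L (76 outline, 28 legs, notch where x,y>-10) to top points Q(xy): maximise points inside w/ soft edges"""
    def f(p):
        c,s=np.cos(p[2]),np.sin(p[2]); d=Q[:,:2]-p[:2]; x=d@[c,s]; y=d@[-s,c]
        sd=np.maximum.reduce([abs(x)-38,abs(y)-38,np.minimum(x+10,y+10)])
        return np.mean(np.clip(sd,-2,15)**2*(sd>0)) + 0
    g=[minimize(f,[x0[0]+a,x0[1]+b,x0[2]+t],method="Nelder-Mead",options=dict(xatol=.01,fatol=1e-5,initial_simplex=None)) for a in(-4,4) for b in(-4,4) for t in(-.1,.1)]
    r=min(g,key=lambda r:r.fun); ok=[q.x for q in g if q.fun<r.fun+.05]
    return np.mean(ok,0),r.fun
def gold(c,lo,hi):
    P=cloud(c); hsv=cv2.cvtColor(c["img"],cv2.COLOR_RGB2HSV); H,S,V=[hsv[...,i].astype(int) for i in range(3)]
    m=(H>12)&(H<30)&(S>110)&(V>90)
    for k in range(3): m&=(P[...,k]>lo[k])&(P[...,k]<hi[k])
    return P[m]
E
python3 - <<'E'
from ell import *; from cell import *
s=sensors.sense(); print(s["tool_pos"],s["grip_width"])
c=read_camera("top"); import pickle; pickle.dump(c,open("c1.pkl","wb"))
Q=gold(c,(480,100,26),(572,215,45)); print(len(Q),np.median(Q,0),rect(Q)); print(fit(Q,[534,166,-np.pi/2]))
cv2.imwrite("pics/land.png",cv2.resize(c["img"][140:220,140:260,::-1],(720,480),interpolation=cv2.INTER_CUBIC))
E
```

```text
[538.23190713 385.77119465 209.60183714] 48.565052109487205
598 [520.49508592 182.85081403  32.9474749 ] (array([534.9, 167.6]), array([74.2, 75.1]), 0.3)
(array([535.81823079, 167.56396106,  -1.56824882]), np.float64(0.0))
```

View pics/land.png

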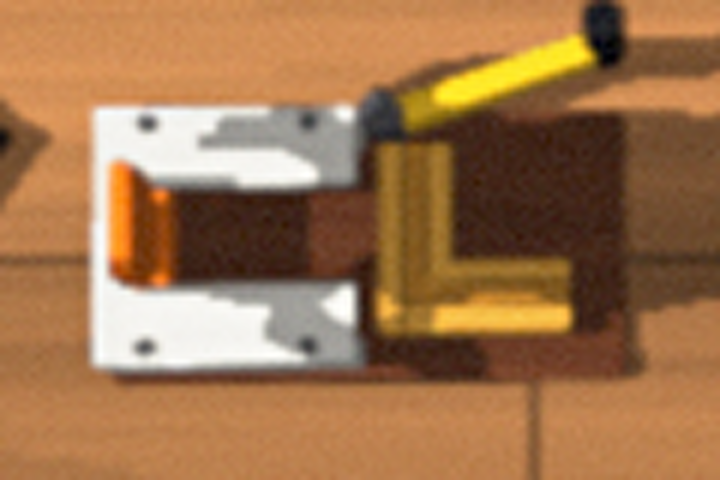

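The crop shows the corner fully out on the landing at about (475,240), its notch to the upper right. The paddle is back at the rear (130,225) and the keeper is open at (500,80). The corner centre is about (535,167.6). I'll grip its forward leg at (511,162.5).

Request:
move_arm(
  commands=[
    [[-3.72, -0.42, 0], 0],
    [[-3.72, -0.42, 0], 0],
    [[-3.72, -0.42, 0], 0],
    [[-3.72, -0.42, 0], 0],
    [[-3.72, -0.42, 0], 0],
    [[-3.72, -0.42, 2], 0],
    [[0, 0, 4], 0],
    [[0, 0, 4], 0],
  ],
  grip=-0.1,
  force=50,
)

```text
clock: 10.07
tool_pos: [510.9, 157.1, 105.0]
eef_rot: [0.002, 0.711, 0.703, 0.002]
contact_force: [0.3, 0.2, -1.1]
grip_width: 47.1
finger_force: 0.0
```

Request:
move_arm(
  commands=[
    [[0, 0, 2], 0],
    [[0, 0, 0], 0],
    [[0, 0, 0], 0],
  ],
)

```text
clock: 10.32
tool_pos: [508.0, 159.1, 82.8]
eef_rot: [-0.001, 0.71, 0.704, -0.001]
contact_force: [0.8, -0.1, 0.2]
grip_width: 47.2
finger_force: 0.0
```

Request:
move_arm(
  commands=[
    [[0.35, 0.3, 1.5], 0],
    [[0, 0, 2], 0],
    [[0, 0, 1.8], 0],
    [[0, 0, 0.9], 0],
    [[0, 0, 0], 0],
    [[0, 0, 0], 0],
  ],
)

```text
clock: 10.82
tool_pos: [513.2, 163.9, 23.2]
eef_rot: [0.0, 0.71, 0.704, 0.001]
contact_force: [-0.1, 0.1, 0.0]
grip_width: 47.0
finger_force: 0.0
```

```bash
python3 - <<'E'
from h import *; from cell import *
s=sensors.sense(); print(s["tool_pos"],s["contact_force"])
a=[cv2.resize(read_camera(n)["img"][v:v+80,u:u+100,::-1],(400,320),interpolation=cv2.INTER_CUBIC) for n,u,v in(("side",195,175),("top",180,140))]
cv2.imwrite("pics/g1.png",np.hstack(a))
E
```

```text
[513.22264914 163.9290632   23.19152249] [-0.06899406  0.12941368  0.04909648]
```

View pics/g1.png

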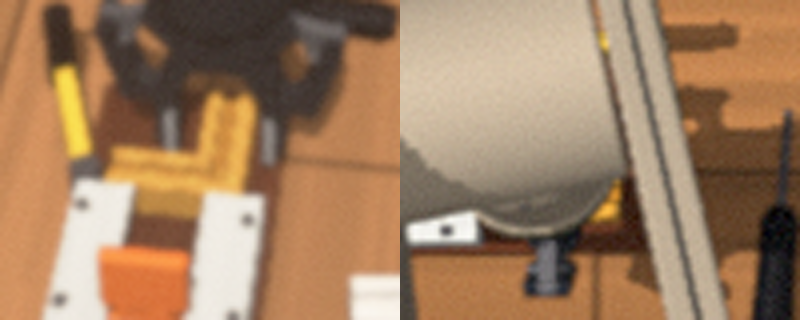

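The crop shows the fingers straddling the forward leg: the leg at (230,130), the fingers at (170,140) and (268,145). I need to go about 2–3 mm towards −x and 3 mm down, then close.

Request:
move_arm(
  commands=[
    [[-0.1, -0.25, 0.3], 0],
    [[0, 0, 0], 0],
    [[0, 0, 0], 0],
  ],
)

```text
clock: 11.17
tool_pos: [509.9, 162.8, 19.1]
eef_rot: [0.0, 0.71, 0.704, 0.0]
contact_force: [-0.2, 0.0, -0.9]
grip_width: 47.4
finger_force: 0.0
```

Request:
move_arm(
  commands=[
    [[0, 0, 0], 0],
    [[0, 0, 0], 0],
    [[0, 0, 0], 0],
    [[0, 0, 0], 0],
    [[0, 0, 0], 0],
    [[0, 0, 0], 0],
  ],
  grip=1,
  force=50,
)

```text
clock: 11.67
tool_pos: [510.3, 162.9, 19.2]
eef_rot: [0.0, 0.71, 0.704, 0.0]
contact_force: [-0.7, -0.8, 5.5]
grip_width: 27.0
finger_force: 51.0
```

Request:
move_arm(
  commands=[
    [[0, 0, -1], 0],
    [[0, 0, -2], 0],
    [[0, 0, -3], 0],
    [[0, 0, -3], 0],
    [[0, 0, -2], 0],
    [[-1.7, 0.12, 0], 0],
    [[-3.4, 0.25, 0], 0],
    [[-3.4, 0.25, 0], 0],
  ],
)

```text
clock: 12.33
tool_pos: [515.3, 77.7, 129.6]
eef_rot: [0.0, 0.709, 0.705, 0.0]
contact_force: [1.0, 0.6, -0.8]
grip_width: 26.4
finger_force: 50.1
```

Request:
move_arm(
  commands=[
    [[-3.4, 0.25, 0], 0],
    [[-3.4, 0.25, 0], 0],
    [[-3.4, 0.25, 0], 0],
    [[-3.4, 0.25, 0], 0],
    [[-3.4, 0.25, 0], 0],
    [[-3.4, 0.25, 0], 0],
    [[-3.4, 0.25, 0], 0],
    [[-3.4, 0.25, 0], 0],
  ],
)

```text
clock: 13.0
tool_pos: [532.6, -195.9, 128.8]
eef_rot: [-0.0, 0.71, 0.704, -0.0]
contact_force: [0.3, -0.5, -1.3]
grip_width: 26.8
finger_force: 50.1
```

Request:
move_arm(
  commands=[
    [[-3.4, 0.25, 0], 0],
    [[-1.7, 0.12, 0], -5],
    [[0, 0, 0], -7],
    [[0, 0, 0], -7],
    [[0, 0, 0], -7],
    [[0, 0, 0], -7],
    [[0, 0, 0], -7],
    [[0, 0, 0], -7],
  ],
)

```text
clock: 13.67
tool_pos: [536.0, -245.2, 128.6]
eef_rot: [-0.001, 0.367, 0.93, 0.0]
contact_force: [-0.1, -0.1, -1.1]
grip_width: 26.8
finger_force: 50.2
```

Request:
move_arm(
  commands=[
    [[0, 0, 0], -7],
    [[0, 0, 0], -7],
    [[0, 0, 0], -7],
    [[0, 0, 0], -6],
    [[0, 0, 0], -5],
    [[0, 0, 0], 0],
    [[0, 0, 0], 0],
  ],
)

```text
clock: 14.25
tool_pos: [536.2, -245.3, 128.7]
eef_rot: [-0.0, 0.101, 0.995, 0.0]
contact_force: [0.4, 0.4, -1.8]
grip_width: 26.8
finger_force: 50.2
```

```bash
python3 - <<'E'
from ell import *; from cell import *; import pickle
s=sensors.sense(); q=s["eef_rot"]; tp=s["tool_pos"]; print(tp,q,s["grip_width"],s["finger_force"],s["contact_force"]); yaw=2*np.degrees(np.arctan2(q[2],q[1])); print("yaw",yaw%360)
c=read_camera("side"); pickle.dump(c,open("c2.pkl","wb"))
zc=tp[2]
Q=gold(c,(tp[0]-90,tp[1]-90,zc-30),(tp[0]+90,tp[1]+90,zc+40)); print(len(Q),np.percentile(Q,[2,50,98],0).round(1),rect(Q))
cv2.imwrite("pics/h1.png",cv2.resize(c["img"][50:150,190:330,::-1],(700,500),interpolation=cv2.INTER_CUBIC))
E
```

```text
[ 536.22892617 -245.25143253  128.65656016] [-2.45572236e-04  1.01221616e-01  9.94863864e-01  1.27816994e-04] 26.752556570103465 50.1913046836853 [ 0.38398414  0.43118975 -1.75558972]
yaw 168.38095780993154
399 [[ 493.1 -256.8  124.5]
 [ 517.3 -222.5  142. ]
 [ 567.4 -177.1  149.5]] (array([ 535.6, -221.1]), array([83.8, 76.9]), 77.9)
```

View pics/h1.png

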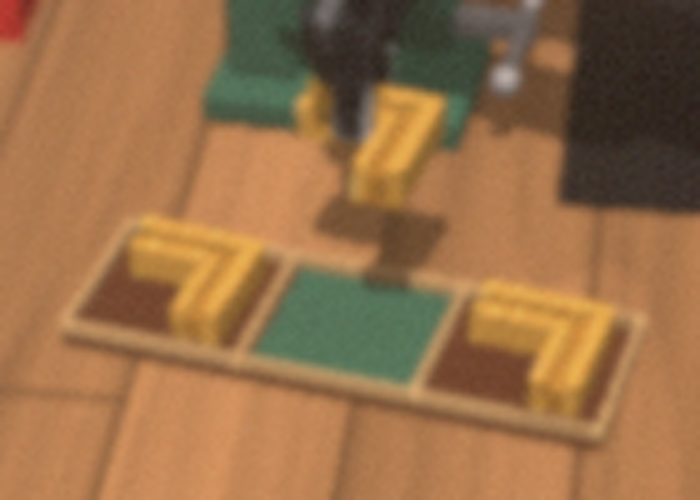

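The corner hangs level in the gripper at (395,145), above the green bay at (350,325), oriented like the two samples. I'll check the bay once more from the side view.

```bash
python3 - <<'E'
from ell import *; import pickle
c=pickle.load(open("c2.pkl","rb")); P=cloud(c); hsv=cv2.cvtColor(c["img"],cv2.COLOR_RGB2HSV); H,S,V=[hsv[...,i].astype(int) for i in range(3)]
m=np.zeros_like(H,bool); m[100:130,235:285]=1
m&=(H>60)&(H<95)&(S>60); Q=P[m]; print(len(Q),Q.mean(0),rect(Q))
r=cv2.minAreaRect(Q[:,:2].astype(np.float32)); print(r)
# sample reference: same method both views
t=pickle.load(open("d0.pkl","rb"))["top"]
for n,k in(("side",c),("top",t)):
  for lo,hi in(((380,-300,24),(490,-140,40)),((585,-330,24),(700,-140,40))):
    G=gold(k,lo,hi); print(n,len(G),np.median(G,0).round(1),rect(G))
G=gold(c,(480,-300,140),(590,-150,165)); print("held",len(G),np.median(G,0),rect(G))
E
```

```text
384 [ 534.7567094  -222.1918268    11.67510051] (array([ 534.8, -222.4]), array([72.4, 84.4]), 83.1)
((534.8465576171875, -222.43630981445312), (72.3811264038086, 84.4144058227539), 83.14039611816406)
side 349 [ 421.2 -213.8   31. ] (array([ 434.3, -200.3]), array([81.6, 77.2]), 76.1)
side 321 [ 625.9 -252.5   31. ] (array([ 637.9, -239.3]), array([79.4, 81.5]), 73.1)
top 558 [ 421.2 -214.7   28.9] (array([ 435.5, -200.1]), array([76.4, 75.9]), 77.4)
top 534 [ 626.4 -252.7   28.9] (array([ 640.9, -239. ]), array([76.9, 77.6]), 77.0)
held 255 [ 516.3673066  -228.28250843  144.9609749 ] (array([ 535.7, -221. ]), array([83.9, 76.5]), 78.2)
```

Request:
move_arm(
  commands=[
    [[-0.12, 0.16, 0], -0.9],
    [[0, 0, 2.5], 0],
    [[0, 0, 3], 0],
    [[0, 0, 2.5], 0],
    [[0, 0, 1.5], 0],
    [[0, 0, 0.7], 0],
    [[0, 0, 0], 0],
    [[0, 0, 0], 0],
  ],
)

```text
clock: 14.97
tool_pos: [538.3, -244.2, 27.2]
eef_rot: [0.0, 0.092, 0.996, -0.0]
contact_force: [0.6, -1.0, -1.5]
grip_width: 26.6
finger_force: 50.1
```

```bash
python3 - <<'E'
from ell import *; from cell import *; import pickle
s=sensors.sense(); q=s["eef_rot"]; print(s["tool_pos"],(2*np.degrees(np.arctan2(q[2],q[1])))%360,s["contact_force"])
c=read_camera("side"); pickle.dump(c,open("c3.pkl","wb"))
G=gold(c,(485,-275,30),(590,-150,55)); print("held",len(G),np.median(G,0),rect(G))
cv2.imwrite("pics/h2.png",cv2.resize(c["img"][80:150,190:330,::-1],(780,390),interpolation=cv2.INTER_CUBIC))
E
```

```text
[ 538.2846411  -244.1580352    27.17274332] 169.4268293526633 [ 0.61064364 -0.97239827 -1.45659781]
held 297 [ 517.86258468 -222.93172633   41.94211093] (array([ 537.5, -219.6]), array([81.5, 77.5]), 78.3)
```

View pics/h2.png

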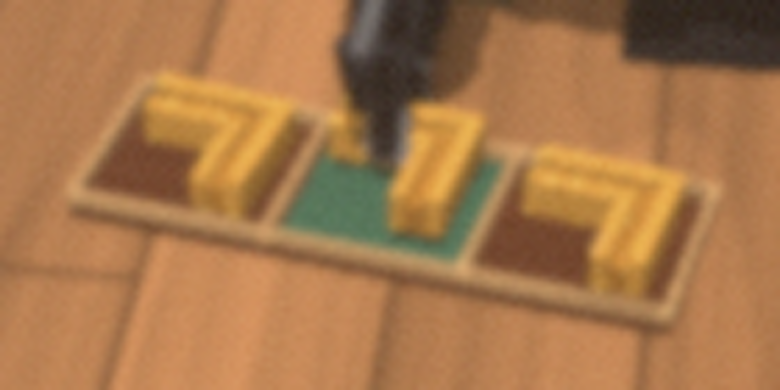

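The corner hovers centred and square over the green pad at (430,175). I'll lower it gently.

Request:
move_arm(
  commands=[
    [[0, 0, 0.4], 0],
    [[0, 0, 0.3], 0],
    [[0, 0, 0.15], 0],
    [[0, 0, 0], 0],
    [[0, 0, 0], 0],
  ],
)

```text
clock: 15.43
tool_pos: [538.0, -244.1, 18.2]
eef_rot: [-0.0, 0.092, 0.996, -0.0]
contact_force: [-0.2, 0.8, -1.1]
grip_width: 26.9
finger_force: 50.1
```

Request:
move_arm(
  commands=[
    [[0, 0, 0.1], 0],
    [[0, 0, 0], 0],
    [[0, 0, 0], 0],
  ],
)

```text
clock: 15.68
tool_pos: [538.1, -244.1, 17.3]
eef_rot: [0.0, 0.092, 0.996, -0.0]
contact_force: [0.4, 0.2, -0.7]
grip_width: 27.0
finger_force: 50.2
```

Request:
move_arm(
  commands=[
    [[0, 0, 0.1], 0],
    [[0, 0, 0], 0],
    [[0, 0, 0], 0],
  ],
)

```text
clock: 15.93
tool_pos: [538.1, -244.2, 17.2]
eef_rot: [0.0, 0.092, 0.996, -0.0]
contact_force: [-3.6, 2.6, 7.7]
grip_width: 27.0
finger_force: 51.3
```

Request:
move_arm(
  commands=[
    [[0, 0, 0.05], 0],
    [[0, 0, 0], 0],
    [[0, 0, 0], 0],
  ],
)

```text
clock: 16.18
tool_pos: [538.1, -244.2, 17.2]
eef_rot: [0.0, 0.092, 0.996, -0.0]
contact_force: [-5.6, 2.5, 12.2]
grip_width: 27.0
finger_force: 51.8
```

Request:
move_arm(
  commands=[
    [[0, 0, -0.1], 0],
    [[0, 0, 0], 0],
    [[0, 0, 0], 0],
    [[0, 0, 0], 0],
    [[0, 0, 0], 0],
  ],
  grip=0.05,
)

```text
clock: 16.6
tool_pos: [537.9, -244.0, 16.4]
eef_rot: [-0.0, 0.092, 0.996, 0.0]
contact_force: [0.3, 0.3, 0.4]
grip_width: 40.3
finger_force: 0.0
```

Request:
move_arm(
  commands=[
    [[0, 0, -0.5], 0],
    [[0, 0, -1], 0],
    [[0, 0, -2], 0],
    [[0, 0, -3], 0],
    [[0, 0, -3], 0],
    [[0, 0, -3], 0],
    [[0, 0, 0], 0],
    [[0, 0, 0], 0],
  ],
)

```text
clock: 17.27
tool_pos: [540.0, -245.2, 145.8]
eef_rot: [0.003, 0.092, 0.996, -0.001]
contact_force: [-0.3, 0.4, -0.5]
grip_width: 40.5
finger_force: 0.0
```

```bash
python3 - <<'E'
from ell import *; from cell import *; import pickle
s=sensors.sense(); q=s["eef_rot"]; print(s["tool_pos"],(2*np.degrees(np.arctan2(q[2],q[1])))%360,s["contact_force"],s["grip_width"])
c=read_camera("side")
for lo,hi in(((485,-275,24),(590,-150,40)),((380,-300,24),(490,-140,40)),((585,-330,24),(700,-140,40))):
    G=gold(c,lo,hi); print(len(G),np.median(G,0),rect(G))
E
```

```text
[ 539.95859232 -245.17336362  145.76139728] 169.44617429366295 [-0.31950587  0.38674626 -0.46954769] 40.51522291064737
358 [ 523.21609389 -233.36175078   32.91813155] (array([ 536.9, -218.2]), array([82.4, 77.4]), 82.1)
350 [ 421.08057967 -213.62352402   31.0225498 ] (array([ 434.8, -199.8]), array([84.7, 76.6]), 77.4)
317 [ 625.97896797 -253.02867205   30.94969632] (array([ 639.7, -239.9]), array([80.4, 80.1]), 74.3)
```

Request:
move_arm(
  commands=[
    [[0, 0, 0], 7],
    [[0, 0, 0], 7],
    [[0, 0, 0], 7],
    [[0, 0, 0], 7],
    [[0, 0, 0], 7],
    [[0, 0, 0], 7],
    [[0, 0, 0], 7],
    [[0, 0, 0], 7],
  ],
  grip=0.25,
)

```text
clock: 17.98
tool_pos: [536.8, -243.4, 139.7]
eef_rot: [-0.002, 0.551, 0.834, -0.0]
contact_force: [0.9, -0.4, -0.1]
grip_width: 31.9
finger_force: 0.0
```

Request:
move_arm(
  commands=[
    [[0, 0, 0], 6],
    [[3.2, 1.78, 0], 0],
    [[3.2, 1.78, 0], 0],
    [[3.2, 1.78, 0], 0],
    [[3.2, 1.78, 0], 0],
    [[3.2, 1.78, 0], 0],
    [[3.2, 1.78, 0], 0],
    [[3.2, 1.78, 0], 0],
  ],
)

```text
clock: 18.65
tool_pos: [588.5, 8.8, 139.9]
eef_rot: [-0.001, 0.592, 0.806, -0.001]
contact_force: [-0.4, -0.2, 0.3]
grip_width: 32.3
finger_force: 0.0
```

Request:
move_arm(
  commands=[
    [[3.2, 1.78, 0], 0],
    [[3.2, 1.78, 0], 0],
    [[3.0, 1.65, 0], 0],
    [[0, 0, 0], 0],
    [[0, 0, 0], 0],
  ],
)

```text
clock: 19.07
tool_pos: [610.0, 114.2, 139.7]
eef_rot: [-0.001, 0.59, 0.807, -0.001]
contact_force: [0.2, -0.1, -0.0]
grip_width: 31.9
finger_force: 0.0
```

```bash
python3 - <<'E'
from ell import *; from cell import *
s=sensors.sense(); q=s["eef_rot"]; print(s["tool_pos"],(2*np.degrees(np.arctan2(q[2],q[1])))%360)
c=read_camera("side"); P=cloud(c); V=c["img"].max(2)
m=(V<70)&(P[...,2]>30)&(P[...,2]<78)&(abs(P[...,0]-614)<25)&(abs(P[...,1]-113)<25); Q=P[m]; print(len(Q),Q.mean(0) if len(Q) else 0,rect(Q) if len(Q)>4 else 0)
hsv=cv2.cvtColor(c["img"],cv2.COLOR_RGB2HSV); H,S,V=[hsv[...,i].astype(int) for i in range(3)]
m=(H>22)&(H<34)&(S>150)&(V>120)&(P[...,2]>25)&(P[...,1]>60)&(P[...,0]>560)&(P[...,0]<650); Q=P[m]; print(len(Q),Q.mean(0) if len(Q) else 0)
c=read_camera("top")
for lo,hi in(((485,-275,24),(590,-150,40)),((380,-300,24),(490,-140,40)),((585,-330,24),(700,-140,40))):
    G=gold(c,lo,hi); print(len(G),np.median(G,0),rect(G))
E
```

```text
[610.01577476 114.17723676 139.7389993 ] 107.6353607741169
40 [612.40244222 119.71610837  62.012337  ] (array([612.1, 118.4]), array([8.1, 9.6]), 1.6)
77 [600.04197534 153.97978542  35.94060378]
612 [ 522.99785069 -234.25492004   30.38082254] (array([ 537.9, -219.7]), array([76.6, 75.1]), 79.2)
548 [ 421.29445515 -214.5802106    28.71113747] (array([ 435. , -200.3]), array([76.5, 74.8]), 77.6)
530 [ 626.25068706 -252.43889604   28.94872956] (array([ 640.3, -238.6]), array([76.2, 75.7]), 76.6)
```

The top view has the corner at (537.9,−219.7), 79.2°, which matches the bay. The samples haven't moved. Next is shutting the keeper.

Request:
move_arm(
  commands=[
    [[-0.1, 0.33, 2.5], 0],
    [[0, 0, 2.5], 0],
    [[0, 0, 2.2], 0],
    [[0, 0, 1.6], 0],
    [[0, 0, 0], 0],
    [[0, 0, 0], 0],
  ],
)

```text
clock: 19.67
tool_pos: [613.3, 110.7, 52.3]
eef_rot: [-0.001, 0.592, 0.806, -0.001]
contact_force: [0.2, -1.1, 0.7]
grip_width: 32.1
finger_force: 0.0
```

Request:
move_arm(
  commands=[
    [[0.09, -1.16, 0], 7],
    [[0.09, -1.16, 0], 7],
    [[0.09, -1.16, 0], 7],
    [[0.09, -1.16, 0], 7],
    [[0.09, -1.16, 0], 7],
    [[0.09, -1.16, 0], 7],
    [[0.09, -1.16, 0], 7],
    [[0, 0, 0], 0],
  ],
)

```text
clock: 20.33
tool_pos: [536.3, 123.5, 55.5]
eef_rot: [0.0, 0.874, 0.485, 0.001]
contact_force: [0.0, 0.5, 1.2]
grip_width: 32.4
finger_force: 0.0
```

Request:
move_arm(
  commands=[
    [[0.05, -1.16, 0], 7],
    [[0.05, -1.16, 0], 7],
    [[0.05, -1.16, 0], 7],
    [[0.05, -1.16, 0], 7],
    [[0.05, -1.16, 0], 7],
    [[0.05, -1.16, 0], 7],
    [[0.05, -1.16, 0], 7],
    [[0, 0, 0], 0],
  ],
)

```text
clock: 21.0
tool_pos: [492.3, 189.1, 55.2]
eef_rot: [-0.0, 0.997, 0.081, 0.001]
contact_force: [0.2, -0.3, -0.0]
grip_width: 31.4
finger_force: 0.0
```

Request:
move_arm(
  commands=[
    [[0, -0.9, 0], 6],
    [[0, -0.7, 0], 3],
    [[0, -0.3, 0], 0],
    [[0, 0, 0], 0],
  ],
)

```text
clock: 21.33
tool_pos: [490.3, 206.8, 54.5]
eef_rot: [-0.0, 1.0, 0.007, 0.001]
contact_force: [-0.1, -1.2, 0.1]
grip_width: 32.0
finger_force: 0.0
```

Request:
move_arm(
  commands=[
    [[0, -0.2, 0], 0],
    [[0, -0.1, 0], 0],
    [[0, 0, 0], 0],
  ],
)

```text
clock: 21.58
tool_pos: [489.5, 209.6, 53.8]
eef_rot: [-0.0, 1.0, 0.005, 0.0]
contact_force: [0.1, -0.3, -0.2]
grip_width: 31.9
finger_force: 0.1
```

Request:
move_arm(
  commands=[
    [[0, -0.3, 0], 0],
    [[0, -0.1, 0], 0],
    [[0, 0, 0], 0],
  ],
)

```text
clock: 21.83
tool_pos: [489.4, 211.0, 53.6]
eef_rot: [0.002, 1.0, 0.004, -0.0]
contact_force: [-0.1, -14.6, 5.1]
grip_width: 32.0
finger_force: 7.2
```

Request:
move_arm(
  commands=[
    [[0, -0.2, 0], 0],
    [[0, 0, 0], 0],
  ],
)

```text
clock: 22.0
tool_pos: [489.4, 211.3, 53.5]
eef_rot: [0.004, 1.0, 0.004, -0.0]
contact_force: [-1.2, -23.0, 7.1]
grip_width: 31.9
finger_force: 11.6
```

At the shut stop (23 N). I'll centre the cage, lift and clear off.

Request:
move_arm(
  commands=[
    [[0, 1.0, 0], 0],
    [[0, 0, 0], 0],
    [[0, 0, -2], 0],
    [[0, 0, -4], 0],
    [[0, 0, -4], 0],
    [[0, 0, -4], 0],
    [[0, 4, 0], 0],
    [[0, 4, 0], 0],
  ],
)

```text
clock: 22.67
tool_pos: [492.0, 127.3, 197.9]
eef_rot: [-0.001, 1.0, 0.006, 0.004]
contact_force: [0.9, -1.1, -1.1]
grip_width: 32.0
finger_force: 0.0
```

Request:
move_arm(
  commands=[
    [[-0.5, 4, 0], 0],
    [[-0.5, 4, 0], 0],
    [[-0.5, 4, 0], 0],
    [[-0.5, 4, 0], 0],
    [[-0.5, 4, 0], 0],
    [[0, 0, 0], 0],
    [[0, 0, 0], 0],
  ],
)

```text
clock: 23.25
tool_pos: [466.3, -76.1, 193.8]
eef_rot: [-0.0, 1.0, 0.002, 0.0]
contact_force: [0.4, 1.0, -1.3]
grip_width: 32.0
finger_force: 0.0
```

```bash
python3 - <<'E'
from ell import *; from cell import *
s=sensors.sense(); print(s["clock"],s["tool_pos"],s["contact_force"])
c=read_camera("side"); P=cloud(c); hsv=cv2.cvtColor(c["img"],cv2.COLOR_RGB2HSV); H,S,V=[hsv[...,i].astype(int) for i in range(3)]
m=(H>22)&(H<34)&(S>150)&(V>120)&(P[...,2]>25)&(P[...,1]>150)&(P[...,0]>490)&(P[...,0]<585); Q=P[m]; print(len(Q),Q.mean(0),rect(Q))
m=(V<70)&(P[...,2]>50)&(P[...,2]<80)&(abs(P[...,0]-488)<20)&(abs(P[...,1]-200)<25); Q=P[m]; print(len(Q),Q.mean(0))
t=read_camera("top")
a=[cv2.resize(c["img"][80:280,180:340,::-1],(380,475)),cv2.resize(t["img"][90:270,140:420,::-1],(420,270))]
a[1]=cv2.copyMakeBorder(a[1],0,205,0,0,0); cv2.imwrite("pics/f.png",np.hstack(a))
E
```

```text
23.25 [466.29397848 -76.13365573 193.7565905 ] [ 0.3877087   0.96425277 -1.2813489 ]
57 [535.48204425 205.09531807  35.23421921] (array([535. , 205.2]), array([ 9.2, 33.3]), 84.1)
45 [486.89390016 208.73634122  66.08057135]
```

View pics/f.png

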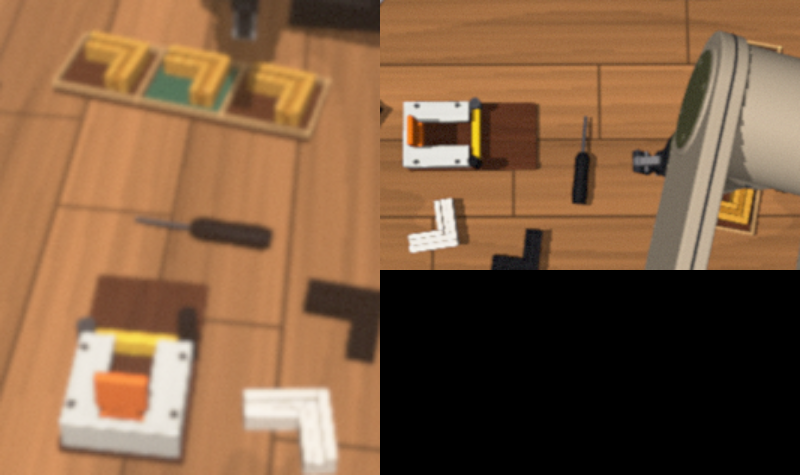

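The keeper is shut across the mouth at (475,135) in the top half and the paddle is at rest. The corner lies in the middle bay at (195,75), and the awl and samples haven't moved.

```bash
python3 -c "
from cell import job; print(job.hand_in())"
```

```text
the job is handed in; nothing more can be done
None
```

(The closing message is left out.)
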